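# Lock the guard back on the air circulator

### The job

The fan on the coffee table has been dusted and its front guard only lies loosely in the head. Turn the guard clockwise to the single ridge on the rim, press it down there, and twist it on a quarter turn clockwise until it clicks and sits locked at the double ridge, sprung up into its notch. Push gently, never with brute force, let go at the end and do not disturb the other things on the table.

Things in the scene. Friction and masses are not known exactly. Their poses are not given: they have to be found in the camera images.
- guard (a point): Centre of the fan's grey guard, on its upright turning axis, level with the finger pads' top (140 mm above the table when up). The guard is a round grille 181 mm wide with a flat hub (72 mm wide, 2 mm above pad level). Frame turns and sinks with it: x to the tongue, z up. Three radial ribs, 120 degrees apart, stand on it. Light friction (0.12 N m) keeps it where left.
- rib0 (a point): Middle of the top edge of the first rib, 61 mm from the axis, 60 degrees anticlockwise (from above) of the tongue. Each rib is 10 mm thick, 38 mm long (42 to 80 mm from the axis) and rises 16 mm above its flat pad, which runs 32 mm to either side of it; beyond are spokes 2 mm below pad level.
- rib1 (a point): The same on the second rib, across the axis from the tongue
- rib2 (a point): The same on the third rib, 60 degrees clockwise of the tongue
- tongue (a point): Tip of the guard's tongue, 14 mm wide, which sticks out over the head's rim, 109 mm from the axis, its top 2 mm above pad level
- fan: Air circulator, fixed: white round head 200 mm wide facing straight up on a short foot, rim 126 mm above the table. Origin under the centre of the foot, z up, x towards the single ridge. Plain white 22 mm wide pivots stand on the outside of the rim 45 degrees clockwise of the single ridge and across from there, lower than the rim.
- entry_ridge (a point): Single grey ridge, 9 mm wide, on the outside of the head's rim, top at rim height, 105 mm from the axis: the tongue stands here when the guard can be pressed in
- lock_ridge (a point): Double grey ridge (two 9 mm ridges 18 mm apart) on the rim, a quarter turn clockwise (from above) of the single one, its middle 105 mm from the axis at rim height: the tongue stands here when locked
- guard_turn (a joint): Turn of the guard in rad, growing clockwise from above: 0 tongue at the single ridge, 1.571 (end stop) at the double. Starts at -0.65 to -0.3. Below -0.12 a shelf under its lug stops it being pressed down; from -0.12 to 0.12 it can be; unpressed it is blocked at 0.12. Pressed over 6.5 mm it passes under a lip up to 1.527; there the spring lifts it into a notch (click) that holds it above 1.50.
- guard_press (a joint): How far the guard is pressed down, in m: 0 up, 0.010 bottom stop, about 0.006 when held down by the lip alone, about 0.0038 when clicked in the notch and let go. On the shelf it gives less than 1 mm. The spring pushes up with 3 N at 0 and 0.8 N more per mm (11 N at the bottom). It sinks straight, without tilting, wherever it is pressed.
- tumbler: Bystander: open paper tumbler, 84 mm wide, 120 mm tall, origin under its foot
- remote: Bystander: black remote control lying flat, 170 x 46 x 18 mm, origin under its centre, long along its x
- decanter: Bystander: glass decanter with stopper, 76 mm wide, 178 mm tall, origin under its foot

How it is judged (in metres and radians):
On the way, in this order (a step that is already met when the one before it is completed fails the run):
1. the guard is pressed down into the entry gap (value of joint guard_press above 0.0062 m and value of joint guard_turn between -0.2 and 0.2 rad), for 0.05 s.
2. it is turned under the lip, past half way (value of joint guard_press above 0.005 m and value of joint guard_turn above 0.8 rad), for 0.05 s.
At the end, for the whole second after the job is handed in: The guard is turned to the double ridge (turn above 1.49 rad), has sprung up into its notch (press between 2.6 and 5 mm), is at rest and let go; tumbler, remote and decanter stand within 30 mm of where they were (value of joint guard_turn above 1.49 rad and value of joint guard_press between 0.0026 and 0.005 m and velocity of joint guard_turn between -0.05 and 0.05 rad/s and distance of each of tumbler, remote, decanter from where it was at the start of the episode below 0.03 m); the robot touches nothing.
It fails at once if the robot bears on the fan or its guard with more than 35 N (contact force between any of the arm, the fingers and fan above 35 N).
It fails at once if a bystander is shoved or knocked over (distance of any of tumbler, remote, decanter from where it was at the start of the episode above 0.05 m or angle between any of tumbler, decanter's own z axis and vertical above 0.6 rad).
It also fails if it takes over 48 s, if anything falls off the work surface, if the arm or the gripper's body presses on something with over 40 N, if the wrist force passes 120 N, or if a joint passes its speed limit or range.

### The arm

A 6-joint arm with a two-finger parallel gripper is mounted at the origin on the work surface. World frame = base frame: x ahead of the robot, y to its left, z up, the work surface at z = 0. Lengths are in mm, angles in degrees, forces in N, time in s.
With the tool pointing down it reaches from about 350 to 850 mm from the base axis. Payload 8.1 kg.
Tool frame: the origin (TCP) lies midway between the tips of the shut fingers; the grasp point (between the pads) lies 19 mm behind it; z points along the fingers, y is the line along which they close (so a half turn about z gives the same grasp; the last joint's range is limited). The gripper opens to 85 mm and grips with 20 to 120 N. Pads are 22 mm wide; open, the fingers measure 114 mm over their backs; the gripper's body (76 mm by 85 mm) begins 54 mm behind the grasp point. The pads swing forward as they close: fully open they stand 13 mm farther back than shut.
Start: joints at [-81.039, 7.471, 85.268, -0, 87.261, -4.893], TCP at [143.691, -582.544, 191.592] pointing down, gripper open.
Joint ranges: [-169.43, 169.43], [-51.17, 129.36], [1.28, 143.12], [-76.62, 256.62], [0, 156.53], [-152.29, 152.29]. Speed limits (degrees/s): [136.94, 136.94, 159.86, 180, 180, 180].

### API

Orientations are given as [roll, pitch, yaw] about the fixed x, y, z axes, in that order (R = Rz(yaw) Ry(pitch) Rx(roll)).
In Python, from bench import r gives the robot as it stands.
- The arm moves only by the shell command python3 steer.py FILE [FORCE], which reads ROWS from the file FILE. ROWS is a JSON list of rows, 1 to 8 of them, each an object with the fields rx, ry, rz (a rotation vector in parts of the range, where 1.0 means 360 degrees), sx, sy, sz (the shift in parts of the range, where 1.0 means 750 mm), aperture (the finger opening in mm); a field left out counts as zero (the opening has to be given); each row is the pose to reach, as a shift and turn from the pose commanded when the command began, along the tool's axes at that moment; what a row does not reach only later rows make up. A row lasts 1/8 s, in which the tool goes at most 62.5 mm and 10.7 degrees, less where a joint would pass 70% of its speed; a pose out of reach is approached as far as the arm can. The fingers move at their own pace and stop on an object; FORCE is the grip in N (left out, the last holds). Time passes only in rows, so rows that do not move let the fingers close. It prints the time, the measured TCP pose, the force, the opening and the grip force at its end. No shift or turn number may pass 1 either way. Input that does not fit is refused with a message, and nothing moves.
- r.sense(): the state, without advancing time (a new reading comes with each control period).
- r.snapshot(name): name is "scene" or "side" or "wrist"; returns a dict with "pixels" (480x640x3 uint8, blue, green, red), "fx", "fy", "cx", "cy" (pixels), "pose" (4x4, takes a point from camera to world coordinates). Camera axes: x right, y up, looking along -z (the intrinsics and any distortion apply to the point x, -y, -z); pixel columns grow to the right and rows downward; lengths in mm; the calibration is good to about 2 mm. A picture is of the moment at which its call begins. There is no depth.
- r.hand_in(): hands the job in; it is judged then, once.
The state is a dict: "time": time; "joint_pos": joint angles; "qd": joint speeds; "joint_efforts": joint torques, N m; "tool_pos": TCP position; "tcp_rot": TCP orientation; "ft_force": force on the tool from outside, world axes, zero at the start; "wrist_torque": the same for the moment, N m; "finger_gap": finger opening in mm; "grip_force": force on a finger pad.
Only numpy, scipy, OpenCV 4.12 (cv2) and the standard library are available. Lean on these libraries where they do the work, as an engineer would, in place of code of your own. Each camera call takes 0.05 s, during which the arm holds its last target. There are 200 camera calls.

## Working session

There is one attempt and no reset: what is moved stays moved. The work goes in short steps, Python scripts to look and compute and a shell command to move; the robot and the scene stay as the last step left them, time stands still between calls to the robot, and variables do not carry over. Pictures are saved under pics/ and viewed, at most 10 in all, crops included, and the job is handed in when it is done.

```bash
ls; mkdir -p pics
python3 - <<'E'
from bench import r
import cv2,pickle
d={n:r.snapshot(n) for n in("scene","side","wrist")}
pickle.dump(d,open('s0.pkl','wb'))
for n in d: cv2.imwrite(f'pics/{n}0.png',d[n]["pixels"]); print(n,d[n]["fx"],d[n]["pose"].round(2).tolist(),[k for k in d[n]])
print(r.sense())
E
```

```text
bench.py
pics
steer.py
scene 461.8944205692444 [[0.78, -0.52, 0.34, 850.68], [0.62, 0.66, -0.42, -384.43], [-0.01, 0.54, 0.84, 862.45], [0.0, 0.0, 0.0, 1.0]] ['pixels', 'fx', 'fy', 'cx', 'cy', 'pose']
side 442.5762286794628 [[-0.84, 0.35, -0.41, 106.8], [-0.54, -0.57, 0.62, 642.98], [-0.02, 0.74, 0.67, 807.26], [0.0, 0.0, 0.0, 1.0]] ['pixels', 'fx', 'fy', 'cx', 'cy', 'pose']
wrist 402.40262956581404 [[0.24, 0.93, 0.27, 213.2], [-0.97, 0.23, 0.06, -565.71], [-0.0, -0.28, 0.96, 372.5], [0.0, 0.0, 0.0, 1.0]] ['pixels', 'fx', 'fy', 'cx', 'cy', 'pose']
{'time': 0.15, 'joint_pos': array([-8.10423195e+01,  7.50531827e+00,  8.53160149e+01, -6.28329439e-04,
        8.72623752e+01, -4.89276517e+00]), 'qd': array([ 0.10521296, -0.16969933, -0.1458721 , -0.06974909,  0.04636905,
        0.03841359]), 'joint_efforts': array([-6.27922527e-04, -5.70063901e+01, -5.01158595e+01, -3.78118511e-04,
        9.59269353e-03,  1.84027829e-05]), 'tool_pos': array([ 143.57641103, -582.06086062,  190.77365833]), 'tcp_rot': array([-1.79916543e+02, -6.51430261e-03,  1.38504714e+01]), 'ft_force': array([ 0.46318309, -0.67023703, -0.51546788]), 'wrist_torque': array([0.03559561, 0.03299205, 0.0356785 ]), 'grip_force': 0.0, 'finger_gap': 85.24205600710148}
```

View pics/scene0.png

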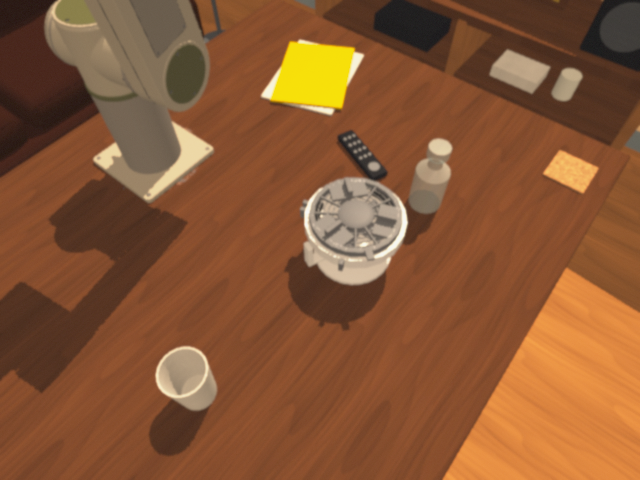

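View pics/side0.png

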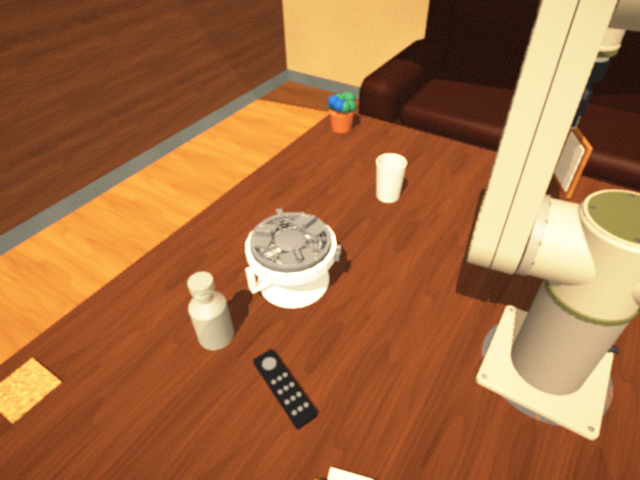

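The scene view shows the fan head at about (356,216), the tumbler at (187,378), the remote at (362,155) and the decanter at (430,178). In the side view the hub is at (290,238). I'll triangulate and enlarge.

```bash
cat > h.py <<'E'
import numpy as np,cv2
def ray(s,u,v):
    P=s["pose"]; d=P[:3,:3]@np.array([(u-s["cx"])/s["fx"],-(v-s["cy"])/s["fy"],-1]); return P[:3,3],d/np.linalg.norm(d)
def onz(s,u,v,z):
    o,d=ray(s,u,v); return o+d*(z-o[2])/d[2]
def tri(obs):
    A=np.zeros((3,3));b=np.zeros(3);L=[]
    for s,u,v in obs:
        o,d=ray(s,u,v);M=np.eye(3)-np.outer(d,d);A+=M;b+=M@o;L.append((M,o))
    p=np.linalg.solve(A,b); return p,[np.linalg.norm(M@(p-o)) for M,o in L]
def proj(s,p):
    q=s["pose"][:3,:3].T@(np.asarray(p)-s["pose"][:3,3]); return s["cx"]-s["fx"]*q[0]/q[2],s["cy"]+s["fy"]*q[1]/q[2]
E
python3 - <<'E'
import pickle,cv2,numpy as np
from h import *
d=pickle.load(open('s0.pkl','rb'))
p,e=tri([(d["scene"],358,212),(d["side"],290,239)]);print(p,e,np.hypot(*p[:2]))
for n,uv in dict(tumbler=(200,400),remote=(362,155),dec=(425,205)).items(): print(n,onz(d["scene"],*uv,0))
for n,uv in dict(tumbler=(388,196),remote=(286,388),dec=(215,343)).items(): print(n,onz(d["side"],*uv,0))
a=cv2.resize(d["scene"]["pixels"][165:290,295:420],(400,400),interpolation=cv2.INTER_CUBIC)
b=cv2.resize(d["side"]["pixels"][195:320,230:355],(400,400),interpolation=cv2.INTER_CUBIC)
cv2.imwrite('pics/m1.png',np.hstack([a,b]))
E
```

```text
[565.63013815  84.22389509 138.97650032] [np.float64(1.9266247765443831), np.float64(1.9266247765442284)] 571.8663460054064
tumbler [ 537.00485238 -351.13797764    0.        ]
remote [414.64158237 328.80839379   0.        ]
dec [624.48422572 289.50116057   0.        ]
tumbler [ 520.85080197 -340.04316308    0.        ]
remote [ 4.14146790e+02  3.19109356e+02 -1.13686838e-13]
dec [6.04068463e+02 3.17058405e+02 1.13686838e-13]
```

View pics/m1.png

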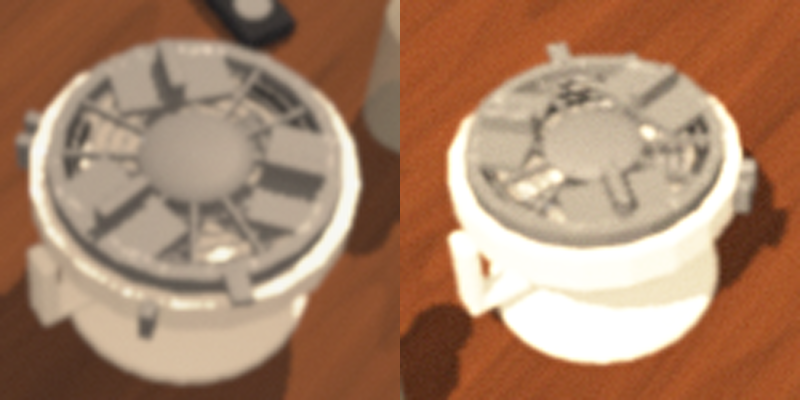

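Scene (unscaled pixels): tongue ≈ (370,254), single ridge ≈ (341,264), double ridge ≈ (304,209). Hub z of 139 vs 142 fits. Next I work out angles and a viewing pose.

Run:
```python
import pickle,numpy as np
from h import *
from bench import r
d=pickle.load(open('s0.pkl','rb'));s=d["scene"]
c=np.array([565.6,84.2])
for n,u,v,z in(("tongue",370,252,142),("entry",341,262,126),("lock",303,208,126)):
    p=onz(s,u,v,z);q=p[:2]-c;print(n,p.round(1),np.hypot(*q).round(1),np.degrees(np.arctan2(q[1],q[0])).round(1))
b=r.sense();print(b["tool_pos"],b["tcp_rot"])
```

```text
tongue [639.4  22.6 142. ] 96.2 -39.8
entry [605.1 -19.5 126. ] 111.0 -69.2
lock [469.6  34.  126. ] 108.4 -152.4
[ 143.57641103 -582.06086062  190.77365833] [-1.79916543e+02 -6.51430261e-03  1.38504714e+01]
```

The manual's scale: shifts go in shares of 750 mm and turns go in shares of 360 degrees. Converting my numbers, 290 mm / 750 = 0.3867, -139 mm / 750 = -0.1853, -80 degrees / 360 = -0.2222.

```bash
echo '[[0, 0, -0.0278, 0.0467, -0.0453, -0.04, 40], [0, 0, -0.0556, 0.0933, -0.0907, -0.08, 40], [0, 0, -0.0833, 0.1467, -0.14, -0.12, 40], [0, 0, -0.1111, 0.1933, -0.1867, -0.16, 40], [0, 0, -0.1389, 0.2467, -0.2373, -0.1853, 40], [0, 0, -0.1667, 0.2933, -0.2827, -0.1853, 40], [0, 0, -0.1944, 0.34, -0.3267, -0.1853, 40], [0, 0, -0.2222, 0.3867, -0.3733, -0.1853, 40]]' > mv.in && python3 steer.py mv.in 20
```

```text
refused: ROWS must be a list of objects with named fields. Nothing was moved.
```

The call was refused and nothing moved: it wants a list of objects with named fields. Same move again in that form.

```bash
echo '[{"rz":-0.0278, "sx":0.0467, "sy":-0.0453, "sz":-0.04, "aperture":40}, {"rz":-0.0556, "sx":0.0933, "sy":-0.0907, "sz":-0.08, "aperture":40}, {"rz":-0.0833, "sx":0.1467, "sy":-0.14, "sz":-0.12, "aperture":40}, {"rz":-0.1111, "sx":0.1933, "sy":-0.1867, "sz":-0.16, "aperture":40}, {"rz":-0.1389, "sx":0.2467, "sy":-0.2373, "sz":-0.1853, "aperture":40}, {"rz":-0.1667, "sx":0.2933, "sy":-0.2827, "sz":-0.1853, "aperture":40}, {"rz":-0.1944, "sx":0.34, "sy":-0.3267, "sz":-0.1853, "aperture":40}, {"rz":-0.2222, "sx":0.3867, "sy":-0.3733, "sz":-0.1853, "aperture":40}]' > mv.in && python3 steer.py mv.in 20
python3 - <<'E'
from bench import r
import numpy as np
from scipy.spatial.transform import Rotation as R
b=r.sense();Q=R.from_euler('xyz',b["tcp_rot"],degrees=True);print(b["joint_pos"].round(1),Q.inv().apply(np.array([566,84,330])-b["tool_pos"]))
E
```

```text
time: 1.15
tool_pos: [358.7, -239.8, 330.5]
tcp_rot: [180.0, 0.0, 94.2]
ft_force: [0.6, -0.2, -0.9]
finger_gap: 39.9
grip_force: 0.0
[-40.6 -19.6  96.1   0.  103.5 -44.7] [307.89989093 230.25667235   0.45218498]
```

In the tool's units: 308 mm / 750 = 0.4107, 300 mm / 750 = 0.4, -35 degrees / 360 = -0.0972.

```bash
echo '[{"rz":-0.0278, "sx":0.0533, "sy":0.04, "aperture":40}, {"rz":-0.0556, "sx":0.1133, "sy":0.08, "aperture":40}, {"rz":-0.0833, "sx":0.1733, "sy":0.1267, "aperture":40}, {"rz":-0.0972, "sx":0.2267, "sy":0.1667, "aperture":40}, {"rz":-0.0972, "sx":0.2867, "sy":0.2133, "aperture":40}, {"rz":-0.0972, "sx":0.3467, "sy":0.26, "aperture":40}, {"rz":-0.0972, "sx":0.4, "sy":0.3, "aperture":40}, {"rz":-0.0972, "sx":0.4107, "sy":0.3067, "aperture":40}]' > mv.in && python3 steer.py mv.in
python3 - <<'E'
from bench import r
import cv2,pickle
s=r.snapshot("wrist");pickle.dump(s,open('w1.pkl','wb'));cv2.imwrite('pics/w1.png',s["pixels"])
E
```

```text
time: 2.15
tool_pos: [567.5, 84.2, 329.1]
tcp_rot: [-179.9, -0.1, 129.0]
ft_force: [-0.3, -0.4, 0.2]
finger_gap: 39.8
grip_force: 0.0
```

View pics/w1.png

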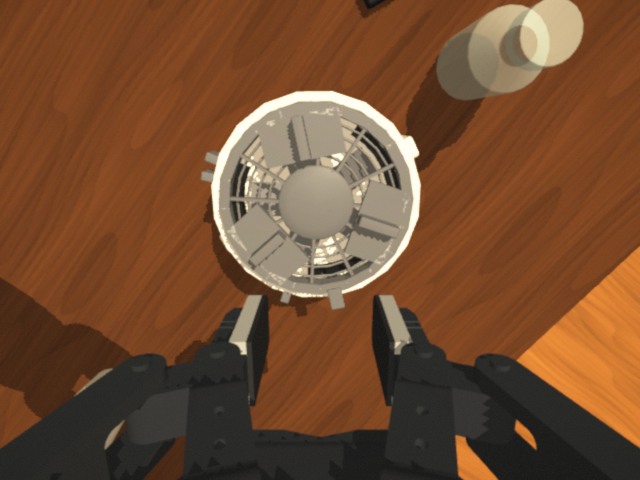

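The hub is at about (316,200), tongue tip (338,305), single ridge (287,297), double ridge (210,167), rib0 ≈ (382,219), rib1 ≈ (301,138) and rib2 ≈ (267,249). Next is a second view, from a place over rib0.

In the tool's units: 56 mm / 750 = 0.0747, 50 mm / 750 = 0.0667, -71 degrees / 360 = -0.1972.

```bash
echo '[{"rz":-0.0278, "sx":-0.004, "sy":0.0107, "sz":0.0067, "aperture":40}, {"rz":-0.0556, "sx":-0.008, "sy":0.0213, "sz":0.0133, "aperture":40}, {"rz":-0.0833, "sx":-0.012, "sy":0.032, "sz":0.0267, "aperture":40}, {"rz":-0.1111, "sx":-0.016, "sy":0.0427, "sz":0.04, "aperture":40}, {"rz":-0.1389, "sx":-0.02, "sy":0.0533, "sz":0.0533, "aperture":40}, {"rz":-0.1667, "sx":-0.024, "sy":0.0667, "sz":0.0533, "aperture":40}, {"rz":-0.1972, "sx":-0.024, "sy":0.0747, "sz":0.0533, "aperture":40}, {"rz":-0.1972, "sx":-0.024, "sy":0.0747, "sz":0.0533, "aperture":40}]' > mv.in && python3 steer.py mv.in
python3 - <<'E'
from bench import r
import cv2,pickle
s=r.snapshot("wrist");pickle.dump(s,open('w2.pkl','wb'));cv2.imwrite('pics/w2.png',s["pixels"])
E
```

```text
time: 3.2
tool_pos: [621.7, 101.5, 290.6]
tcp_rot: [-180.0, -0.0, -160.3]
ft_force: [-0.5, 0.3, 0.4]
finger_gap: 40.2
grip_force: 0.0
```

View pics/w2.png

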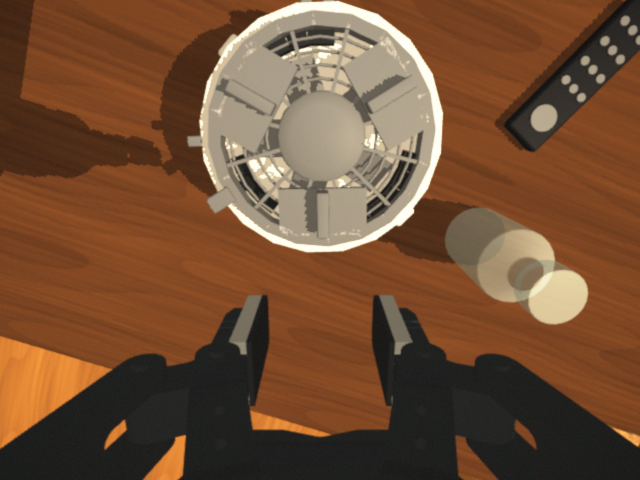

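View 2: hub (321,137), rib0 runs (323,193)–(323,238), tongue tip (211,205), single ridge (189,141). I refine hub and rim by shape fits and triangulate.

Run:
```python
import pickle,numpy as np,cv2
from h import *
from bench import r
from scipy.spatial.transform import Rotation as R
w1,w2=[pickle.load(open(f'w{i}.pkl','rb')) for i in(1,2)]
C=[]
for w,(u,v) in((w1,(316,200)),(w2,(321,137))):
    hsv=cv2.cvtColor(w["pixels"],cv2.COLOR_BGR2HSV)
    m=((hsv[...,1]<70)&(hsv[...,2]>90)).astype(np.uint8)
    m=cv2.morphologyEx(m,cv2.MORPH_OPEN,np.ones((13,13)))if 0 else m
    cs,_=cv2.findContours(m,cv2.RETR_EXTERNAL,cv2.CHAIN_APPROX_NONE)
    c=max((c for c in cs if cv2.pointPolygonTest(cv2.convexHull(c),(u,v),False)>0),key=cv2.contourArea)
    b=np.zeros_like(m);cv2.drawContours(b,[c],-1,1,-1)
    b=cv2.morphologyEx(b,cv2.MORPH_OPEN,cv2.getStructuringElement(cv2.MORPH_ELLIPSE,(61,61)))
    c=max(cv2.findContours(b,0,1)[0],key=cv2.contourArea)
    e=cv2.fitEllipse(c);print("rim ell",e);
    q=np.array([onz(w,*p[0],126)[:2] for p in c],np.float32);print("  circle on z=126",cv2.minEnclosingCircle(q),np.median(q,0),q.mean(0), (q.min(0)+q.max(0))/2)
    C.append(e[0])
pts=dict(hub=((316,201),(321,137)),rimfit=tuple(C),tongue=((338,305),(212,205)),entry=((286,297),(190,141)),rib0=((382,218.5),(323,216)),rib1=((301,138),(392,97)))
for n,(a,b) in pts.items():
    p,e=tri([(w1,*a),(w2,*b)]);q=p[:2]-[566,84];print(n,p.round(1),np.round(e,1),np.hypot(*q).round(1),np.degrees(np.arctan2(q[1],q[0])).round(1))
```

```text
rim ell ((315.6653137207031, 193.24951171875), (204.61199951171875, 207.3958740234375), 97.56964874267578)
  circle on z=126 ((563.1674194335938, 82.70816040039062), 101.56063079833984) [560.1557   87.56532] [561.7873  84.9036] [563.9703   81.83991]
rim ell ((321.068603515625, 126.09968566894531), (240.62269592285156, 249.9716796875), 177.85842895507812)
  circle on z=126 ((564.0164794921875, 81.59476470947266), 101.70539093017578) [556.4343    79.143585] [560.10834  80.25666] [564.1781    81.555405]
hub [564.5  81.7 125.2] [0.1 0.1] 2.8 -123.0
rimfit [559.5  81.   92.6] [3.8 3.8] 7.2 -155.0
tongue [649.3  12.4 131.2] [0.1 0.1] 109.9 -40.7
entry [609.  -28.2  97.1] [0.6 0.6] 120.1 -69.1
rib0 [631.  107.6 106.6] [0.3 0.3] 69.2 19.9
rib1 [517.8 120.9 154.3] [0.8 0.8] 60.7 142.5
```

Run:
```python
import pickle,numpy as np
from h import *
w1,w2=[pickle.load(open(f'w{i}.pkl','rb')) for i in(1,2)];d=pickle.load(open('s0.pkl','rb'))
S,T=d["scene"],d["side"];c=np.array([563.8,82.0])
def sc(x,y):return S,295+x/3.2-.4,165+y/3.2-.4
def sd(x,y):return T,230+(x-400)/3.2-.4,195+y/3.2-.4
for n,o in dict(hub=[(w1,316,201),(w2,321,137),sc(195,155),sd(590,143)],tongue=[(w1,338,306),(w2,211,205),sc(240,300),sd(556,45)],rib0=[(w1,382,218.5),(w2,323,214),sc(297,171)],rib1=[(w1,301,138),(w2,392,97),sd(620,190),sc(165,78)],entry=[(w1,286,297),(w2,190,141),sc(147,310)]).items():
    p,e=tri(o);q=p[:2]-c;print(n,p.round(1),np.round(e,1),np.hypot(*q).round(1),np.degrees(np.arctan2(q[1],q[0])).round(1))
for n,u,v,w,z in [("rib0",382,218.5,w1,156),("rib0",323,214,w2,156),("rib1",301,138,w1,156),("rib1",392,97,w2,156),("rib2",267,249,w1,156),("rib2",250,93,w2,156),("tongue",338,305,w1,142),("tongue",211,205,w2,142),("entry",286,297,w1,126),("entry",190,141,w2,126),("lock",209,167,w1,126),("hub",316,201,w1,142),("hub",321,137,w2,142)]:
    q=onz(w,u,v,z)[:2]-c;print(n,np.hypot(*q).round(1),np.degrees(np.arctan2(q[1],q[0])).round(1),(q+c).round(1))
```

```text
hub [564.5  82.6 136.8] [1.4 1.2 0.9 2.4] 0.9 44.2
tongue [647.2  13.4 140.5] [1.3 0.3 1.7 1.6] 108.0 -39.5
rib0 [621.8 107.2 140.6] [2.9 3.1 0.8] 63.3 23.5
rib1 [516.8 118.9 144.2] [1.2 3.9 2.2 4. ] 59.7 141.9
entry [603.9 -18.7 125. ] [1.9 1.9 0.5] 108.4 -68.3
rib0 61.3 28.6 [617.6 111.3]
rib0 59.4 20.6 [619.4 102.9]
rib1 60.6 140.4 [517.1 120.6]
rib1 59.6 139.0 [518.8 121.1]
rib2 59.9 -99.3 [554.2  22.9]
rib2 62.0 -101.3 [551.6  21.2]
tongue 105.3 -38.8 [645.8  16. ]
tongue 107.3 -39.6 [646.5  13.6]
entry 106.0 -68.0 [603.4 -16.3]
entry 110.1 -68.4 [604.3 -20.4]
lock 105.6 -158.6 [465.4  43.5]
hub 2.4 115.8 [562.7  84.2]
hub 0.6 -76.0 [563.9  81.4]
```

Geometry agrees: axis ≈ (564,82), tongue −39.7°, rib0 ≈ 20.3°, single ridge −68.3°, double −158.5°. So turn is −0.50 rad, and the total to go is 118.5° clockwise. I'll straddle rib0 loosely rather than squeeze it, which keeps forces low.

In the tool's units: 142 mm / 750 = 0.1893, 138 mm / 750 = 0.184.

```bash
echo '[{"sy":0.0027, "sz":0.04, "aperture":34}, {"sy":0.0027, "sz":0.08, "aperture":34}, {"sy":0.0027, "sz":0.12, "aperture":34}, {"sy":0.0027, "sz":0.1533, "aperture":34}, {"sy":0.0027, "sz":0.1733, "aperture":34}, {"sy":0.0027, "sz":0.184, "aperture":34}, {"sy":0.0027, "sz":0.1893, "aperture":34}, {"sy":0.0027, "sz":0.1893, "aperture":34}]' > mv.in && python3 steer.py mv.in
python3 - <<'E'
from bench import r
import cv2,pickle
s=r.snapshot("wrist");cv2.imwrite('pics/w3.png',s["pixels"])
E
```

```text
time: 4.25
tool_pos: [621.6, 104.5, 149.3]
tcp_rot: [-180.0, 0.1, -160.2]
ft_force: [-1.0, -0.3, 0.2]
finger_gap: 34.0
grip_force: 0.0
```

View pics/w3.png

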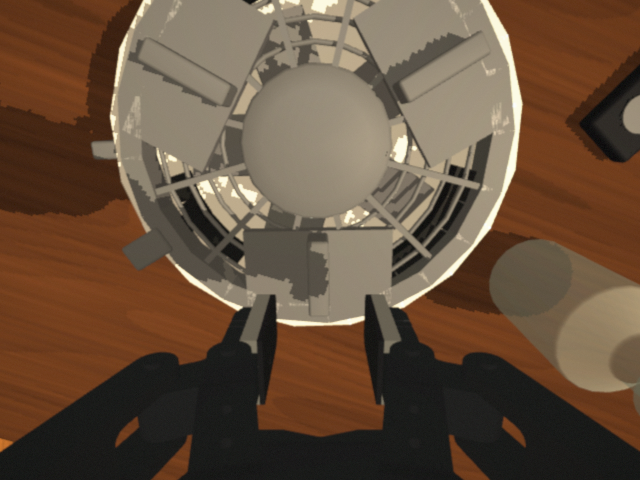

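Rib0 (column 318) lies midway between the pads (columns 275 and 368). I'll check the radial fit by projection, then close to 15 mm, lower and feel for the pad.

In the tool's units: 6 mm / 750 = 0.008, 5 mm / 750 = 0.0067.

```bash
echo '[{"aperture":15}, {"aperture":15}, {"aperture":15}, {"sz":0.0027, "aperture":15}, {"sz":0.0053, "aperture":15}, {"sz":0.0067, "aperture":15}, {"sz":0.008, "aperture":15}, {"sz":0.008, "aperture":15}]' > mv.in && python3 steer.py mv.in
python3 - <<'E'
from bench import r
import cv2
from h import *
s=r.snapshot("wrist");im=s["pixels"].copy()
b=r.sense();print(proj(s,b["tool_pos"]),proj(s,[564,82.3,142]))
cv2.imwrite('pics/w4.png',cv2.resize(im[200:420,200:440],(720,660)[:2] if 0 else (600,550)))
E
```

```text
time: 5.3
tool_pos: [621.1, 104.5, 142.5]
tcp_rot: [180.0, -0.0, -160.1]
ft_force: [-0.0, 0.0, -0.3]
finger_gap: 15.0
grip_force: 0.0
(np.float64(320.80339784971795), np.float64(277.63887811096527)) (np.float64(317.48769649430164), np.float64(147.34013917429291))
```

View pics/w4.png

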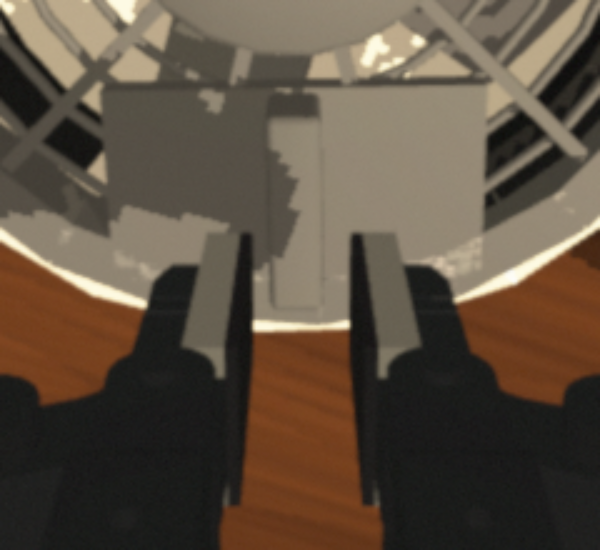

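The gap is centred on rib0 with no contact yet. I'll lower gently, feeling for the pad.

In the tool's units: 3 mm / 750 = 0.004, 2 mm / 750 = 0.0027.

```bash
echo '[{"sz":0.0013, "aperture":15}, {"sz":0.0027, "aperture":15}, {"sz":0.004, "aperture":15}, {"sz":0.004, "aperture":15}]' > mv.in && python3 steer.py mv.in; echo '[{"sz":0.0013, "aperture":15}, {"sz":0.0027, "aperture":15}, {"sz":0.0027, "aperture":15}]' > mv.in && python3 steer.py mv.in
```

```text
time: 5.85
tool_pos: [621.1, 104.5, 139.4]
tcp_rot: [180.0, -0.0, -160.1]
ft_force: [-0.6, -0.6, 0.1]
finger_gap: 14.9
grip_force: 0.0
time: 6.22
tool_pos: [621.1, 104.5, 137.4]
tcp_rot: [180.0, -0.0, -160.1]
ft_force: [0.4, 0.8, -0.5]
finger_gap: 14.9
grip_force: 0.0
```

In the tool's units: -32.1 mm / 750 = -0.0428, -30.2 mm / 750 = -0.0403, 30 degrees / 360 = 0.0833.

```bash
echo '[{"rz":0.0111, "sx":0.0002, "sy":-0.0077, "aperture":15}, {"rz":0.0222, "sx":0.0008, "sy":-0.0133, "aperture":15}, {"rz":0.0333, "sx":0.0017, "sy":-0.0189, "aperture":15}, {"rz":0.0444, "sx":0.0032, "sy":-0.0245, "aperture":15}, {"rz":0.0556, "sx":0.0049, "sy":-0.0299, "aperture":15}, {"rz":0.0667, "sx":0.0071, "sy":-0.0352, "aperture":15}, {"rz":0.0778, "sx":0.0096, "sy":-0.0403, "aperture":15}, {"rz":0.0833, "sx":0.0109, "sy":-0.0428, "aperture":15}]' > mv.in && python3 steer.py mv.in; echo '[{"aperture":15}, {"aperture":15}]' > mv.in && python3 steer.py mv.in;python3 - <<'E'
from bench import r
import cv2,pickle,numpy as np
from h import *
b=r.sense();q=b["tool_pos"][:2]-[564,82.3];print(np.hypot(*q),np.degrees(np.arctan2(q[1],q[0])))
s=r.snapshot("wrist");pickle.dump(s,open('w5.pkl','wb'));cv2.imwrite('pics/w5.png',s["pixels"])
E
```

```text
time: 7.22
tool_pos: [624.4, 71.3, 137.6]
tcp_rot: [180.0, 0.0, 169.8]
ft_force: [-0.2, -0.4, -0.3]
finger_gap: 14.9
grip_force: 0.0
time: 7.48
tool_pos: [624.4, 71.7, 137.6]
tcp_rot: [180.0, -0.0, 169.9]
ft_force: [0.0, -0.7, 0.5]
finger_gap: 15.0
grip_force: 0.0
61.3230631016643 -9.983545214045698
```

View pics/w5.png

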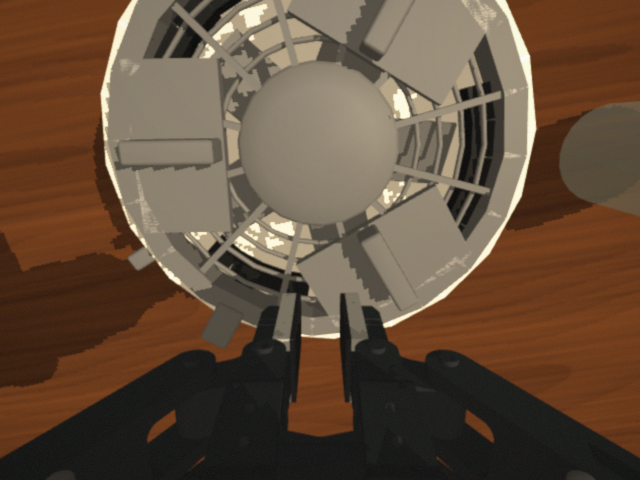

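The guard has not turned: the tongue is still at (222,325) and rib0 at (385,265). The fingers passed over the rib, so the tips stand higher than the TCP suggests. I'll look from the scene and side cameras.

Run:
```python
from bench import r
import cv2,pickle,numpy as np
from h import *
b=r.sense();print(b["tool_pos"])
L=[];D={}
for n,(x,y) in(("scene",(310,130)),("side",(230,160))):
    s=r.snapshot(n);D[n]=s;im=cv2.resize(s["pixels"][y:y+130,x:x+115],None,fx=3.4,fy=3.4,interpolation=cv2.INTER_CUBIC)
    for z in(0,20,40):
        u,v=proj(s,b["tool_pos"]+[0,0,z]);print(n,z,u,v,(u-x)*3.4,(v-y)*3.4);cv2.circle(im,(int((u-x)*3.4),int((v-y)*3.4)),3,(0,0,255),-1)
    L.append(im)
pickle.dump(D,open('s1.pkl','wb'));cv2.imwrite('pics/m2.png',np.hstack(L));print(L[0].shape)
```

```text
[624.4091825   71.70332181 137.58108264]
scene 0 378.1729140158182 231.8728885399232 231.7879076537819 346.36782103573887
scene 20 379.23601197547947 225.79581236258332 235.4024407166302 325.7057620327833
scene 40 380.3413303546212 219.47738805444314 239.16052320571214 304.22311938510666
side 0 271.6149474779501 227.06136609105 141.49082142503042 228.00864470956995
side 20 270.803707902208 220.4366712006313 138.73260686750712 205.48468208214643
side 40 269.9704310398448 213.63201677120296 135.89946553547236 182.34885702209004
(442, 391, 3)
```

View pics/m2.png

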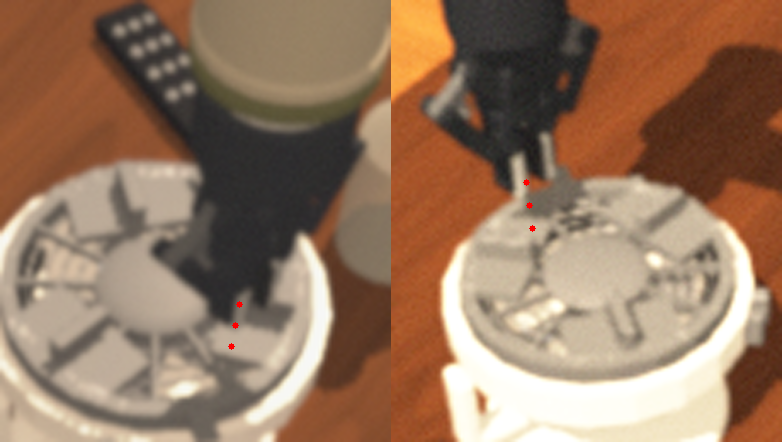

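The red dots (TCP +0, +20 and +40 mm) show the visible fingertips about 25–35 mm above the reported TCP, so they are still clear of the rib top. I'll go back to rib0 and lower by feel.

In the tool's units: 30.9 mm / 750 = 0.0412, 25.9 mm / 750 = 0.0345, -30.3 degrees / 360 = -0.0842.

```bash
echo '[{"rz":-0.0139, "sx":0.0003, "sy":0.0071, "aperture":20}, {"rz":-0.0278, "sx":0.0012, "sy":0.0141, "aperture":20}, {"rz":-0.0417, "sx":0.0028, "sy":0.0212, "aperture":20}, {"rz":-0.0556, "sx":0.0049, "sy":0.028, "aperture":20}, {"rz":-0.0694, "sx":0.0076, "sy":0.0345, "aperture":20}, {"rz":-0.0842, "sx":0.0112, "sy":0.0412, "aperture":20}, {"rz":-0.0842, "sx":0.0112, "sy":0.0412, "aperture":20}]' > mv.in && python3 steer.py mv.in; echo '[{"sz":0.0027, "aperture":20}, {"sz":0.0053, "aperture":20}, {"sz":0.008, "aperture":20}, {"sz":0.0107, "aperture":20}, {"sz":0.012, "aperture":20}, {"sz":0.0133, "aperture":20}, {"sz":0.0133, "aperture":20}]' > mv.in && python3 steer.py mv.in
```

```text
time: 8.5
tool_pos: [621.5, 103.8, 137.6]
tcp_rot: [180.0, -0.0, -159.8]
ft_force: [-0.4, -0.0, 0.2]
finger_gap: 19.6
grip_force: 0.0
time: 9.38
tool_pos: [621.5, 103.4, 127.5]
tcp_rot: [-180.0, -0.0, -159.8]
ft_force: [0.4, -0.3, -0.7]
finger_gap: 20.1
grip_force: 0.0
```

In the tool's units: 4 mm / 750 = 0.0053, 3 mm / 750 = 0.004.

```bash
echo '[{"sz":0.002, "aperture":20}, {"sz":0.004, "aperture":20}, {"sz":0.0053, "aperture":20}, {"sz":0.0053, "aperture":20}]' > mv.in && python3 steer.py mv.in
```

```text
time: 9.88
tool_pos: [621.5, 103.4, 123.4]
tcp_rot: [180.0, -0.0, -159.8]
ft_force: [-0.3, 0.3, 0.5]
finger_gap: 20.0
grip_force: 0.0
```

Run:
```python
from bench import r
import cv2,pickle,numpy as np
from h import *
b=r.sense();print(b["tool_pos"],b["ft_force"],b["tcp_rot"])
s=r.snapshot("wrist");pickle.dump(s,open('w6.pkl','wb'));cv2.imwrite('pics/w6.png',s["pixels"])
print(proj(s,b["tool_pos"]))
im=s["pixels"]
# dark finger inner edges and rib edges: column profile rows 270..330
g=cv2.cvtColor(im,cv2.COLOR_BGR2GRAY)
for v in(230,250,270,285,295,305,320,340):print(v,g[v,262:382:4])
```

```text
[621.48298935 103.41098192 123.43265768] [-0.28820513  0.27303354  0.46943863] [ 1.79995935e+02 -1.34472796e-02 -1.59846833e+02]
(np.float64(320.8557695401965), np.float64(277.3949903218594))
230 [105  79  78  78  79  78  77  78  97 131 114 116 118 119 122 123 125 120
 123 136 138 170 229 239 198 172 172 172 153 109]
250 [ 80  82  81  80  81  82  81  79  80  81  80  80  67  65  66  64  67 109
 137 139 138 138 138 139 140 139 140 138 138 140]
270 [ 80  78  79  80  79  80  81  80  79  80  81  79  79  82  79  80  79  75
 135 137 136 136 136 137 137 136 138 136 138 139]
285 [ 81  80  80  80  80  81  78  80  82  80  81  79  78  82  80  80  81  77
 136 136 135 136 136 136 137 136 137 136 137 136]
295 [ 79  81  79  82  96  97  98  27  58  79  79  79  77  80  79  80  80  75
 133 135 136 105  27  96  96  96 131 136 136 136]
305 [ 69 114 114  98  96  97  86  21  48  81  80  79  77  80  80  79  79  77
 133 134 135  83  22  81  98  96  99 118 116 116]
320 [ 27  30  96  96  97  96  24  20  39  80  79  80  75  79  81  80  80  76
 133 135 135  66  14  22  95  97  97  96  30  29]
340 [ 29  37  91 119 117  36  25  20  61 134 133 134  98 133 134 135 136 136
 133 133 135  65  21  28  35 120 118  88  38  24]
```

```bash
python3 - <<'E'
import pickle
from h import *
D=pickle.load(open('s1.pkl','rb'))
sc=lambda x,y:(D["scene"],310+x/3.4-.35,130+y/3.4-.35)
sd=lambda x,y:(D["side"],230+(x-391)/3.4-.35,160+y/3.4-.35)
for a,b in(((240,322),(520,200)),((263,306),(520,200)),((263,306),(548,180)),((240,322),(548,180)),((216,318),(548,180))):print(a,b,tri([sc(*a),sd(*b)]))
for n,(x,y,w,h) in dict(scene=(365,205,30,30),side=(255,195,35,35)).items():
    g=D[n]["pixels"][y:y+h,x:x+w].mean(2).astype(int)
    print(n,x,y);print('\n'.join(' '.join('%3d'%k for k in q) for q in g))
E
echo '[{"sz":0.0013, "aperture":20}, {"sz":0.0027, "aperture":20}, {"sz":0.0027, "aperture":20}]' > mv.in && python3 steer.py mv.in
```

```text
(240, 322) (520, 200) (array([627.86668626,  73.75150713, 163.18274551]), [np.float64(2.7099804048570078), np.float64(2.70998040485704)])
(263, 306) (520, 200) (array([628.76978664,  82.05701982, 169.22528656]), [np.float64(3.682637242969978), np.float64(3.682637242969834)])
(263, 306) (548, 180) (array([625.24439562,  69.35342196, 179.58133328]), [np.float64(12.446524279547203), np.float64(12.446524279547525)])
(240, 322) (548, 180) (array([624.35433726,  61.08691964, 173.53385409]), [np.float64(6.230326371719435), np.float64(6.2303263717192765)])
(216, 318) (548, 180) (array([617.90123877,  58.90898608, 174.41515415]), [np.float64(0.13371139466212878), np.float64(0.133711394662285)])
scene 365 205
 66  65  69  75  77  70  59  51  46  44  45  46  45  45  46  44  43  44  44  43  44  46  44  44  48  54  56  55  60  83
 56  56  61  70  76  73  67  56  49  45  46  45  45  44  45  47  43  43  45  44  43  45  41  46  60  77  83  79  88 115
 49  50  53  62  70  75  72  62  50  49  48  47  47  46  45  45  44  45  42  43  42  42  42  47  66  94 106 107 120 145
 50  48  50  53  61  68  68  60
[... 7556 characters left out ...]
8 126
130 158 173 194 201 210 204 193 186 182 188 186 185 183 183 185 183 186 183 182 180 163 152 154 153 143 133 110 105 104  96  90  93 112 145
151 169 181 182 193 197 194 188 184 182 179 181 183 186 183 185 183 182 183 181 169 151 130 142 159 161 139  99  98 110 114 119 139 169 182
167 181 186 181 183 189 192 184 182 179 178 176 181 187 192 188 183 185 185 183 162 119  96 105 136 152 147 134 144 170 168 158 164 177 186
179 185 190 194 192 194 193 186 183 181 178 183 186 193 188 184 175 176 179 174 143 100  74  92 131 155 158 157 175 190 184 174 172 174 172
time: 10.3
tool_pos: [621.5, 103.4, 121.5]
tcp_rot: [180.0, -0.0, -159.8]
ft_force: [-0.3, -0.0, 0.4]
finger_gap: 19.8
grip_force: 0.0
```

Triangulated tips were at z≈169 with TCP 137.6, i.e. about 31 mm above it. Pad contact should therefore come at TCP ≈ 109, so I continue by feel.

In the tool's units: 3 mm / 750 = 0.004, 1.5 mm / 750 = 0.002.

```bash
echo '[{"sz":0.002, "aperture":20}, {"sz":0.004, "aperture":20}, {"sz":0.004, "aperture":20}]' > mv.in && python3 steer.py mv.in|grep -E 'pos|force'; echo '[{"sz":0.0013, "aperture":20}, {"sz":0.0027, "aperture":20}, {"sz":0.004, "aperture":20}, {"sz":0.004, "aperture":20}]' > mv.in && python3 steer.py mv.in |grep -E 'pos|force'
```

```text
tool_pos: [621.4, 103.4, 118.3]
ft_force: [-0.4, -1.0, 0.3]
grip_force: 0.0
tool_pos: [621.5, 103.4, 115.4]
ft_force: [0.2, -0.4, 0.8]
grip_force: 0.0
```

In the tool's units: -20.9 mm / 750 = -0.0279, -16.9 mm / 750 = -0.0225, 20 degrees / 360 = 0.0556.

```bash
echo '[{"aperture":15}, {"rz":0.0111, "sx":0.0002, "sy":-0.0057, "aperture":15}, {"rz":0.0222, "sx":0.0008, "sy":-0.0113, "aperture":15}, {"rz":0.0333, "sx":0.0017, "sy":-0.0169, "aperture":15}, {"rz":0.0444, "sx":0.0032, "sy":-0.0225, "aperture":15}, {"rz":0.0556, "sx":0.0049, "sy":-0.0279, "aperture":15}]' > mv.in && python3 steer.py mv.in
python3 - <<'E'
from bench import r
import cv2
s=r.snapshot("wrist");cv2.imwrite('pics/w7.png',s["pixels"]);g=cv2.cvtColor(s["pixels"],cv2.COLOR_BGR2GRAY)
for v in(240,260,285,320):print(v,g[v,282:362:3])
E
```

```text
time: 11.92
tool_pos: [625.4, 83.0, 115.7]
tcp_rot: [180.0, 0.0, -180.0]
ft_force: [1.0, 1.9, 0.0]
finger_gap: 15.2
grip_force: 1.0
240 [170 167 169 137  77 132 133 102  77  76  76  76  77  77  76  77  77  75
  77  75  94 133 134  88  75 224 246]
260 [131 131 132  83  78  78  78  79  78  79  66  63  63  63  64  64  66  75
 115 133 132 131 133 133 131 132 133]
285 [ 80  78  76  79  78  77  78  79  78  79  79 121 130 129 131 132 133 133
 132 131 133 130 131 132 132 132 132]
320 [ 96  95  92  85  22  24  31  78  77  79  79  71  75  79  79  78  79  78
  78  60  22  24  55 104 104 103 105]
```

The rib moves with the fingers (end face at columns 312–333 between pads at 297–342, 1.9 N push). On to the single ridge.

In the tool's units: -11.9 mm / 750 = -0.0159, -9.2 mm / 750 = -0.0123, 10.5 degrees / 360 = 0.0292.

```bash
echo '[{"rz":0.0111, "sx":0.0002, "sy":-0.0067, "aperture":15}, {"rz":0.0222, "sx":0.0008, "sy":-0.0123, "aperture":15}, {"rz":0.0292, "sx":0.0013, "sy":-0.0159, "aperture":15}, {"rz":0.0292, "sx":0.0013, "sy":-0.0159, "aperture":15}]' > mv.in && python3 steer.py mv.in
python3 - <<'E'
from bench import r
import cv2,pickle
s=r.snapshot("wrist");pickle.dump(s,open('w8.pkl','wb'));cv2.imwrite('pics/w8.png',s["pixels"])
E
```

```text
time: 12.48
tool_pos: [624.5, 70.7, 115.8]
tcp_rot: [180.0, 0.0, 169.7]
ft_force: [1.3, 0.8, 0.0]
finger_gap: 15.3
grip_force: 0.5
```

View pics/w8.png

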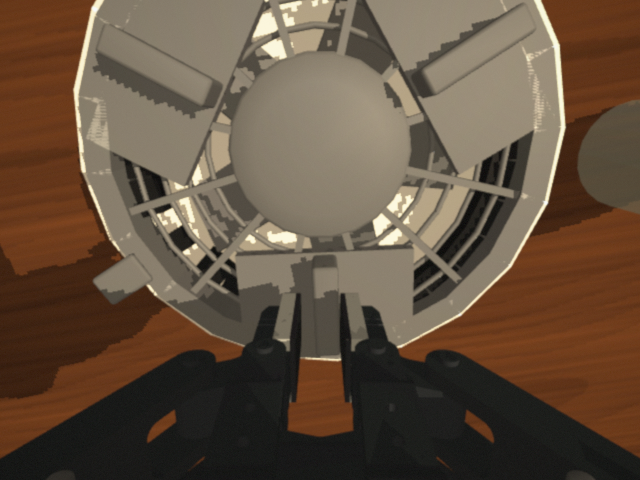

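The tongue (122,278) now covers the single ridge and rib0 (325,275) is at the trailing pad, so turn ≈ 0. Now the press, in small steps.

The manual's scale: shifts go in shares of 750 mm and turns go in shares of 360 degrees. Converting my numbers, 3 mm / 750 = 0.004, 1.5 mm / 750 = 0.002.

```bash
for i in 1; do echo '[{"sz":0.002, "aperture":15}, {"sz":0.004, "aperture":15}, {"sz":0.004, "aperture":15}]' > mv.in && python3 steer.py mv.in|grep -E 'pos|ft'; done; echo '[{"sz":0.0013, "aperture":15}, {"sz":0.0027, "aperture":15}, {"sz":0.0027, "aperture":15}]' > mv.in && python3 steer.py mv.in|grep -E 'pos|ft';echo '[{"sz":0.0013, "aperture":15}, {"sz":0.0027, "aperture":15}, {"sz":0.0027, "aperture":15}]' > mv.in && python3 steer.py mv.in|grep -E 'pos|ft'
```

```text
tool_pos: [624.2, 70.8, 112.4]
ft_force: [0.8, 1.7, 0.8]
tool_pos: [624.3, 70.7, 110.6]
ft_force: [-0.1, 1.3, 0.4]
tool_pos: [624.3, 70.6, 108.4]
ft_force: [1.3, 1.8, 1.0]
```

In the tool's units: 2 mm / 750 = 0.0027, 1 mm / 750 = 0.0013.

```bash
echo '[{"sz":0.0013, "aperture":15}, {"sz":0.0027, "aperture":15}, {"sz":0.0027, "aperture":15}]' > mv.in && python3 steer.py mv.in|grep -E 'pos|ft';echo '[{"sz":0.0013, "aperture":15}, {"sz":0.0027, "aperture":15}, {"sz":0.0027, "aperture":15}]' > mv.in && python3 steer.py mv.in|grep -E 'pos|ft'
```

```text
tool_pos: [624.3, 70.6, 106.4]
ft_force: [0.1, 1.7, 1.5]
tool_pos: [624.3, 70.6, 104.5]
ft_force: [-0.2, 1.1, 0.3]
```

In the tool's units: 2 mm / 750 = 0.0027, 1 mm / 750 = 0.0013.

```bash
echo '[{"sz":0.0013, "aperture":15}, {"sz":0.0027, "aperture":15}, {"sz":0.0027, "aperture":15}]' > mv.in && python3 steer.py mv.in|grep -E 'pos|ft';echo '[{"sz":0.0013, "aperture":15}, {"sz":0.0027, "aperture":15}, {"sz":0.0027, "aperture":15}]' > mv.in && python3 steer.py mv.in|grep -E 'pos|ft'
```

```text
tool_pos: [624.3, 70.6, 102.5]
ft_force: [0.8, 1.6, 1.5]
tool_pos: [624.3, 70.6, 100.5]
ft_force: [0.2, 2.1, 0.3]
```

In the tool's units: 2 mm / 750 = 0.0027, 1 mm / 750 = 0.0013.

```bash
echo '[{"sz":0.0013, "aperture":15}, {"sz":0.0027, "aperture":15}, {"sz":0.0027, "aperture":15}]' > mv.in && python3 steer.py mv.in|grep -E 'pos|ft';echo '[{"sz":0.0013, "aperture":15}, {"sz":0.0027, "aperture":15}, {"sz":0.0027, "aperture":15}]' > mv.in && python3 steer.py mv.in|grep -E 'pos|ft'
```

```text
tool_pos: [624.4, 70.6, 98.8]
ft_force: [-0.9, 0.6, 3.6]
tool_pos: [624.5, 70.7, 96.8]
ft_force: [-1.6, 2.0, 5.8]
```

Contact came at TCP ≈ 99.8 and the spring rate matches. I press to about 8.5 mm.

In the tool's units: 3 mm / 750 = 0.004, 2 mm / 750 = 0.0027.

```bash
echo '[{"sz":0.0013, "aperture":15}, {"sz":0.0027, "aperture":15}, {"sz":0.004, "aperture":15}, {"sz":0.004, "aperture":15}]' > mv.in && python3 steer.py mv.in|grep -E 'pos|ft';echo '[{"sz":0.0013, "aperture":15}, {"sz":0.0027, "aperture":15}, {"sz":0.0033, "aperture":15}, {"sz":0.0033, "aperture":15}]' > mv.in && python3 steer.py mv.in|grep -E 'time|pos|ft|rot|gap'
```

```text
tool_pos: [624.5, 70.6, 94.1]
ft_force: [-2.5, 0.6, 7.3]
time: 16.9
tool_pos: [624.6, 70.6, 92.0]
tcp_rot: [180.0, 0.0, 169.7]
ft_force: [-2.2, 1.5, 9.4]
finger_gap: 15.0
```

In the tool's units: -17 mm / 750 = -0.0227, -12.8 mm / 750 = -0.0171, 16 degrees / 360 = 0.0444.

```bash
echo '[{"rz":0.0111, "sx":0.0002, "sy":-0.0057, "sz":0.0007, "aperture":15}, {"rz":0.0222, "sx":0.0008, "sy":-0.0115, "sz":0.0007, "aperture":15}, {"rz":0.0333, "sx":0.0017, "sy":-0.0171, "sz":0.0007, "aperture":15}, {"rz":0.0444, "sx":0.0032, "sy":-0.0227, "sz":0.0007, "aperture":15}]' > mv.in && python3 steer.py mv.in
python3 - <<'E'
from bench import r
import cv2,pickle,numpy as np
b=r.sense();q=b["tool_pos"][:2]-[564,82.3];print(np.hypot(*q),np.degrees(np.arctan2(q[1],q[0])))
s=r.snapshot("wrist");g=cv2.cvtColor(s["pixels"],cv2.COLOR_BGR2GRAY);cv2.imwrite('pics/w9.png',s["pixels"])
for v in(265,280,320):print(v,g[v,282:362:3])
E
```

```text
time: 17.4
tool_pos: [619.3, 54.4, 91.6]
tcp_rot: [180.0, 0.1, 153.5]
ft_force: [-3.5, 2.5, 9.7]
finger_gap: 15.0
grip_force: 6.8
61.95223776443389 -26.789844860242063
265 [ 77  79  79  96  99  99  81  80  77  82  85  83  90  93  95 100 103 107
 111 112 115 117 116 120 120 123 123]
280 [126 126 125 127 125 112  78  75  75  74  64  79  79  80  79  81  81  82
  87 116 125 127 125 124 124 126 126]
320 [120 121 121 108  28  26  34  75  74  75  75 113 123 125 122  88  75  76
  76  64  23  28  64 121 121 121 121]
```

The guard follows under the lip with gentle force. Continuing.

In the tool's units: -32.7 mm / 750 = -0.0436, -29 mm / 750 = -0.0387, 32 degrees / 360 = 0.0889.

```bash
echo '[{"rz":0.0111, "sx":0.0002, "sy":-0.0057, "aperture":15}, {"rz":0.0222, "sx":0.0008, "sy":-0.0115, "aperture":15}, {"rz":0.0333, "sx":0.0018, "sy":-0.0171, "aperture":15}, {"rz":0.0444, "sx":0.0032, "sy":-0.0227, "aperture":15}, {"rz":0.0556, "sx":0.0049, "sy":-0.0281, "aperture":15}, {"rz":0.0667, "sx":0.0071, "sy":-0.0335, "aperture":15}, {"rz":0.0778, "sx":0.0096, "sy":-0.0387, "aperture":15}, {"rz":0.0889, "sx":0.0125, "sy":-0.0436, "aperture":15}]' > mv.in && python3 steer.py mv.in
python3 - <<'E'
from bench import r
import numpy as np
b=r.sense();q=b["tool_pos"][:2]-[564,82.3];print(np.hypot(*q),np.degrees(np.arctan2(q[1],q[0])))
E
```

```text
time: 18.45
tool_pos: [596.8, 29.2, 91.8]
tcp_rot: [179.9, 0.1, 121.5]
ft_force: [-0.3, 1.9, 8.5]
finger_gap: 14.7
grip_force: 7.2
62.38848625870502 -58.30571023266569
```

In the tool's units: -32.7 mm / 750 = -0.0436, -29 mm / 750 = -0.0387, 32 degrees / 360 = 0.0889.

```bash
echo '[{"rz":0.0111, "sx":0.0002, "sy":-0.0057, "aperture":15}, {"rz":0.0222, "sx":0.0008, "sy":-0.0115, "aperture":15}, {"rz":0.0333, "sx":0.0018, "sy":-0.0171, "aperture":15}, {"rz":0.0444, "sx":0.0032, "sy":-0.0227, "aperture":15}, {"rz":0.0556, "sx":0.0049, "sy":-0.0281, "aperture":15}, {"rz":0.0667, "sx":0.0071, "sy":-0.0335, "aperture":15}, {"rz":0.0778, "sx":0.0096, "sy":-0.0387, "aperture":15}, {"rz":0.0889, "sx":0.0125, "sy":-0.0436, "aperture":15}]' > mv.in && python3 steer.py mv.in
python3 - <<'E'
from bench import r
import numpy as np
b=r.sense();q=b["tool_pos"][:2]-[564,82.3];print(np.hypot(*q),np.degrees(np.arctan2(q[1],q[0])))
E
```

```text
time: 19.45
tool_pos: [564.3, 19.7, 91.9]
tcp_rot: [179.8, 0.0, 89.5]
ft_force: [-0.3, 1.1, 8.6]
finger_gap: 14.9
grip_force: 7.3
62.57323845439554 -89.72767489516677
```

In the tool's units: -8.7 mm / 750 = -0.0116, -6.5 mm / 750 = -0.0087, 8 degrees / 360 = 0.0222.

```bash
echo '[{"rz":0.0083, "sx":0.0001, "sy":-0.0044, "aperture":15}, {"rz":0.0167, "sx":0.0005, "sy":-0.0087, "aperture":15}, {"rz":0.0222, "sx":0.0008, "sy":-0.0116, "aperture":15}, {"rz":0.0222, "sx":0.0008, "sy":-0.0116, "aperture":15}]' > mv.in && python3 steer.py mv.in|grep -E 'pos|ft|grip'; echo '[{"rz":0.0028, "sy":-0.0015, "aperture":15}, {"rz":0.0028, "sy":-0.0015, "aperture":15}]' > mv.in && python3 steer.py mv.in|grep -E 'pos|ft|grip'
python3 - <<'E'
from bench import r
import cv2,pickle
s=r.snapshot("wrist");pickle.dump(s,open('w10.pkl','wb'));g=cv2.cvtColor(s["pixels"],cv2.COLOR_BGR2GRAY)
for v in(265,280,320):print(v,g[v,282:362:3])
E
```

```text
tool_pos: [555.6, 20.3, 91.9]
ft_force: [-0.6, 0.5, 9.4]
grip_force: 6.5
tool_pos: [554.6, 20.4, 91.9]
ft_force: [0.1, 1.2, 8.4]
grip_force: 6.9
265 [ 87  88  86 107 104 103  88  89  89  89  91  90  90  96  96 100 104 105
 109 108 111 113 114 114 115 119 118]
280 [119 119 119 120 118 119 120 119 120 114  84  88  90  89  88  88  88  88
  77  98 121 119 120 120 121 119 119]
320 [131 131 131 117  29  22  30  72  69  70  92 117 120 117 120 120 120 119
 117  84  23  29  70 132 131 130 131]
```

In the tool's units: -1.1 mm / 750 = -0.0015, 1 degrees / 360 = 0.0028.

```bash
echo '[{"rz":0.0028, "sy":-0.0015, "aperture":15}, {"rz":0.0028, "sy":-0.0015, "aperture":15}]' > mv.in && python3 steer.py mv.in|grep -E 'pos|ft|grip';echo '[{"rz":0.0028, "sy":-0.0015, "aperture":15}, {"rz":0.0028, "sy":-0.0015, "aperture":15}]' > mv.in && python3 steer.py mv.in|grep -E 'pos|ft|grip';echo '[{"rz":0.0014, "sy":-0.0011, "aperture":15}, {"rz":0.0014, "sy":-0.0011, "aperture":15}]' > mv.in && python3 steer.py mv.in|grep -E 'pos|ft|grip'
```

```text
tool_pos: [553.5, 20.6, 91.9]
ft_force: [-0.4, -0.0, 9.8]
grip_force: 6.9
tool_pos: [552.5, 20.8, 92.0]
ft_force: [0.3, 0.4, 8.7]
grip_force: 7.0
tool_pos: [552.2, 20.9, 92.1]
ft_force: [1.7, 0.0, 9.3]
grip_force: 7.7
```

The end stop is being felt at the predicted −100.9°. A little more, then ease up, keeping the side push.

In the tool's units: -0.8 mm / 750 = -0.0011.

```bash
echo '[{"sy":-0.0011, "aperture":15}, {"sy":-0.0011, "aperture":15}]' > mv.in && python3 steer.py mv.in|grep -E 'pos|ft|grip';echo '[{"sz":-0.0013, "aperture":15}, {"sz":-0.0027, "aperture":15}, {"sz":-0.004, "aperture":15}, {"sz":-0.004, "aperture":15}]' > mv.in && python3 steer.py mv.in|grep -E 'pos|ft|grip';echo '[{"sz":-0.0013, "aperture":15}, {"sz":-0.0027, "aperture":15}, {"sz":-0.004, "aperture":15}, {"sz":-0.004, "aperture":15}]' > mv.in && python3 steer.py mv.in|grep -E 'pos|ft|grip'
```

```text
tool_pos: [552.1, 20.9, 92.5]
ft_force: [3.8, -0.8, 8.5]
grip_force: 7.4
tool_pos: [551.9, 21.0, 95.1]
ft_force: [4.4, 0.0, 5.4]
grip_force: 5.4
tool_pos: [551.8, 21.2, 97.1]
ft_force: [9.3, 1.0, -1.4]
grip_force: 4.2
```

It has clicked: the vertical force vanishes above 96 mm, as the notch (3.8 mm) predicts. I back off sideways into the play, open slightly and lift.

In the tool's units: 3 mm / 750 = 0.004, 2 mm / 750 = 0.0027.

```bash
echo '[{"sy":0.0013, "aperture":15}, {"sy":0.0027, "aperture":15}, {"sy":0.004, "aperture":15}, {"sy":0.004, "aperture":22}, {"sy":0.004, "aperture":22}, {"sy":0.004, "aperture":22}]' > mv.in && python3 steer.py mv.in|grep -E 'pos|ft|grip|gap';echo '[{"sz":-0.0067, "aperture":22}, {"sz":-0.02, "aperture":22}, {"sz":-0.04, "aperture":22}, {"sz":-0.08, "aperture":22}, {"sz":-0.1333, "aperture":22}, {"sz":-0.1867, "aperture":22}, {"sz":-0.24, "aperture":22}, {"sz":-0.24, "aperture":22}]' > mv.in && python3 steer.py mv.in
python3 - <<'E'
from bench import r
import pickle,cv2
d={n:r.snapshot(n) for n in("scene","side","wrist")};pickle.dump(d,open('s2.pkl','wb'))
for n in d:cv2.imwrite(f'pics/{n}2.png',d[n]["pixels"])
E
```

```text
tool_pos: [552.3, 20.8, 96.4]
ft_force: [-1.0, -0.5, 1.1]
finger_gap: 22.1
grip_force: 0.5
time: 24.0
tool_pos: [554.9, 20.9, 282.6]
tcp_rot: [179.5, -0.1, 78.2]
ft_force: [0.7, -0.3, 0.4]
finger_gap: 21.9
grip_force: 0.0
```

Final check by numbers: tongue angle in the scene and wrist pictures, and whether the bystanders moved.

Run:
```python
import pickle
from h import *
a=pickle.load(open('s0.pkl','rb'));b=pickle.load(open('s2.pkl','rb'));c=np.array([564,82.3])
# rib top edges in the side/scene views: guard-turned test by sampling the ring at r=106, z=138
for n in("scene","side"):
    for nm,d in(("before",a),("after",b)):
        s=d[n];im=cv2.GaussianBlur(s["pixels"],(3,3),0);o=[]
        for t in(-30,-40,-50,-140,-150,-156,-158,-160,-166,-175):
            u,v=proj(s,[c[0]+107*np.cos(np.radians(t)),c[1]+107*np.sin(np.radians(t)),137]);o.append((t,tuple(int(k) for k in im[int(round(v)),int(round(u))])))
        print(n,nm,o)
for n,R in(("scene",((150,340,70,75),(330,125,60,60),(405,135,50,80))),("side",((370,150,40,55),(250,345,70,85),(185,270,50,80)))):
    for x,y,w,h in R:
        D=np.abs(a[n]["pixels"][y:y+h,x:x+w].astype(int)-b[n]["pixels"][y:y+h,x:x+w]).mean(2);print(n,x,y,(D>40).sum())
w=b["wrist"];hs=cv2.cvtColor(w["pixels"],cv2.COLOR_BGR2HSV);m=((hs[...,1]<70)&(hs[...,2]>80)).astype(np.uint8)
cs=max(cv2.findContours(m[:290],0,1)[0],key=cv2.contourArea);m2=np.zeros_like(m);cv2.drawContours(m2,[cs],-1,1,-1)
op=cv2.morphologyEx(m2,cv2.MORPH_OPEN,cv2.getStructuringElement(2,(71,71)))
print("disc",cv2.fitEllipse(max(cv2.findContours(op,0,1)[0],key=cv2.contourArea)))
n,l,st,ce=cv2.connectedComponentsWithStats(m2&(1-op))
print([(st[i].tolist(),ce[i].round(0).tolist()) for i in range(1,n) if st[i,4]>40])
```

```text
scene before [(-30, (217, 236, 242)), (-40, (123, 138, 154)), (-50, (181, 211, 226)), (-140, (74, 85, 102)), (-150, (115, 133, 155)), (-156, (99, 115, 140)), (-158, (118, 135, 158)), (-160, (81, 104, 145)), (-166, (46, 77, 134)), (-175, (45, 77, 134))]
scene after [(-30, (223, 239, 243)), (-40, (216, 234, 241)), (-50, (217, 236, 242)), (-140, (77, 89, 107)), (-150, (89, 102, 124)), (-156, (127, 143, 166)), (-158, (144, 159, 177)), (-160, (115, 134, 163)), (-166, (49, 81, 140)), (-175, (48, 81, 140))]
side before [(-30, (44, 91, 177)), (-40, (157, 182, 203)), (-50, (42, 80, 159)), (-140, (38, 74, 151)), (-150, (39, 74, 144)), (-156, (97, 119, 149)), (-158, (143, 168, 190)), (-160, (171, 197, 216)), (-166, (159, 187, 203)), (-175, (203, 227, 239))]
side after [(-30, (54, 107, 202)), (-40, (52, 103, 196)), (-50, (48, 93, 182)), (-140, (42, 87, 172)), (-150, (44, 84, 162)), (-156, (135, 158, 182)), (-158, (151, 175, 194)), (-160, (159, 182, 200)), (-166, (164, 190, 206)), (-175, (222, 240, 247))]
scene 150 340 375
scene 330 125 510
scene 405 135 0
side 370 150 34
side 250 345 0
side 185 270 0
disc ((317.1485595703125, 126.22190856933594), (250.71006774902344, 258.4272766113281), 1.3281285762786865)
[([200, 193, 27, 31, 331], [212.0, 209.0]), ([378, 235, 15, 15, 120], [385.0, 243.0])]
```

The tongue has left −40° and stands at −158° (wrist blob at (212,209)). Contact still carried load at 4.7 mm of press, which is possible only past the lip, so it is in the notch. In the side view the remote and decanter show no changed pixels and the tumbler only 34; I put the larger scene-view differences down to the arm and its shadow. I hand in.

```bash
python3 -c "
from bench import r
print(r.hand_in())"
```

```text
the job is handed in; nothing more can be done
None
```

I handed the job in at about 24 s: the guard was pressed in at the single ridge, turned to the end stop at the double ridge and clicked into its notch, then let go. Wrist forces stayed around 10 N at the readings and no bystander appeared to move, but the hand-in returned no verdict.

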